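# Turn a casting from the basket into the cut-off cradle

## Task

Lift the bare silver casting out of the rusty basket, lay it along the blue sloping rest with its foot down on the ledge and its head up the slope, and let go of it there. Then take it again another way and lay it on its side in the yellow cut-off cradle, its foot between the cheeks and up against the end stop, its head on the other saddle, and leave it there. Leave the brown castings and the other loose things where they are.

Things in the scene. Friction and masses are not known exactly. Their poses are not given: they have to be found in the camera images.
- casting_center (a point): centre of the bare silver aluminium casting, 0.24-0.39 kg, standing in the basket, 120 mm tall; half-way up its own z (foot to head). From the foot's underside: square foot 50 x 50, 0 to 12 mm; square waist 34 x 34, 12 to 86 mm; square feeder head 50 x 50, 86 to 120 mm. Sides along its x and y, all four alike. Centre of mass within 8 mm of this point.
- basket: fixed rust-brown perforated basket, open on top; origin at the centre of its underside; outside 210 (its x) x 320 (its y) x 85 mm high, walls and floor 4 mm. Three castings stand on its floor in a row along its y, 97 mm apart (one in the middle), in any order, each up to 8 mm off its place in x and y.
- rest_seat (a point): where the casting's centre lies when seated on the blue sloping rest, 97 mm above the table. z up, x horizontal, about towards the robot's left (yaw 1.1 to 1.7 rad). The slope falls 45 degrees towards +x: the seated casting's foot-to-head axis is along (-0.707, 0, 0.707), its foot on a ledge square to the slope, one flat side on the slope, 25 mm under the axis (slope normal 0.707, 0, 0.707).
- rest: the blue sloping rest, fixed; origin under the centre of its 150 x 90 mm base plate, axes as rest_seat's. Its bearing rail is 26 mm wide (y) and 112 mm long from the ledge; the lowest 26 mm of the slope is 76 mm wide with cheeks 64 mm apart, 10 mm above the slope. The ledge rises 38 mm from the slope. Highest point 117 mm.
- cradle_seat (a point): where the casting's centre lies when fully home on its side in the yellow cradle, 70 mm above the table, 5 mm in -x from the cradle's origin. z up, x horizontal, about towards the robot's left (yaw 1.0 to 1.7 rad), towards the end stop. The casting's axis lies along x, head towards -x. End stop face 60 mm in +x, 74 mm wide, 40 mm above the saddle.
- cradle: the yellow cut-off cradle, fixed; origin under the centre of its 170 x 95 mm base plate, axes as cradle_seat's. Two flat saddles, tops 45 mm above the table: foot saddle x 28 to 55 mm, with cheeks 62 mm apart rising 18 mm above it; head saddle x -50 to -31 mm, 50 mm wide, no cheeks (the head overhangs it). Between them it is free down to 12 mm above the table.
- shell_a_center (a point): brown shell-covered round casting, 54 mm thick, 105 mm tall, standing in the basket; its centre. Not to be moved.
- shell_b_center (a point): another of the same, likewise.
- brush: flat brush with a wooden handle lying flat, 200 mm long, 42 mm wide and 20 mm high; origin under its middle. Not to be moved.
- hammer: wooden-handled hammer lying flat, 260 mm long, head 90 mm wide, 26 mm high; origin under its middle. Not to be moved.
- collar: brass ring 64 mm wide, 22 mm tall, on the table, not to be moved; origin at the centre of its underside
- tin: open steel cup 72 mm wide, 80 mm tall, not to be moved; origin at the centre of its underside
- slug: aluminium disc 44 mm wide, 40 mm tall, not to be moved; origin at the centre of its underside
- casting_head (a point): centre of the casting's top face, on the feeder head, 60 mm above its centre along its z
Mind the look-alikes: they are no part of the job. Several things look just like the part that bears casting_center: the one meant starts nearest to the robot's base. What is shaped like the rest but orange is not meant.

How it is judged:
On the way:
1. the casting lies on the sloping rest, head up the slope, seated to 20 mm, and is let go of (distance between casting_center and rest_seat below 0.02 m and angle between casting_center's own z axis and vertical between 0.62 and 0.95 rad and contact force between the fingers and casting below 0.05 N and linear speed of casting below 0.02 m/s), for 0.3 s.
At the end, for the whole second after the job is handed in: The casting lies at rest on its side on both saddles of the cradle (height within 4 mm, axis within 0.15 rad of the cradle's, sideways within 12 mm), its foot within 6 mm of the end stop and its head out at the open end (x of casting_center in the frame of cradle_seat between -0.006 and 0.004 m and y of casting_center in the frame of cradle_seat between -0.012 and 0.012 m and z of casting_center in the frame of cradle_seat between -0.004 and 0.004 m and angle between the z axis of casting_center and the x axis of cradle_seat, either way round below 0.15 rad and x of casting_head in the frame of cradle_seat below -0.05 m and linear speed of casting below 0.01 m/s); the robot touches nothing.
It fails at once if a brown casting or another loose thing is moved by more than 25 mm (brown castings: their centres) (distance of any of shell_a_center, shell_b_center, brush, hammer, collar, tin, slug from where it was at the start of the episode above 0.025 m).
It also fails if it takes over 58 s, if anything falls off the work surface, if the arm or the gripper's body presses on something with over 40 N, if the wrist force passes 120 N, or if a joint passes its speed limit or range.

## Robot

A 6-joint arm with a two-finger parallel gripper is mounted at the origin on the work surface. World frame = base frame: x ahead of the robot, y to its left, z up, the work surface at z = 0. Lengths are in m, angles in rad, forces in N, time in s.
With the tool pointing down it reaches from about 0.35 to 0.775 m from the base axis. Payload 7.3 kg.
Tool frame: the origin (TCP) lies on the centre line of the jaws, within the pads' length; the fingertips stand 25 mm ahead of it and the grasp point (between the pads) lies 6 mm ahead of it; z points along the fingers, y is the direction in which the jaws open and shut (so a half turn about z gives the same grasp; the last joint's range is limited). The gripper opens to 92 mm and grips with 3 to 60 N. Pads are 19 mm wide; open, the fingers measure 130 mm over their backs; the gripper's body (75 mm by 190 mm) begins 47 mm behind the grasp point.
Start: joints at [1.129, 0.342, 1.524, -0, 1.275, -0.146], TCP at [0.153, 0.502, 0.252] pointing down, gripper open.
Joint ranges: [-2.53, 2.53], [-0.77, 2.02], [0.04, 2.7], [-1, 4.14], [0.28, 2.66], [-3.11, 3.11]. Speed limits (rad/s): [2.57, 2.57, 3.14, 3.14, 3.14, 3.14].

## Interface

Orientations are given as [roll, pitch, yaw] about the fixed x, y, z axes, in that order (R = Rz(yaw) Ry(pitch) Rx(roll)).
In Python, from cell import telemetry, read_camera, workorder gives the robot as it stands.
- The arm moves only by the shell command python3 -m creep 'ROWS' [FORCE]. ROWS is JSON, one flat list of numbers, 5 for each row, row after row: the opening, from 0 (shut) to 1 (fully open), then the shift along the world's x, y, z in m, then the turn about the world's z in rad. A call has 1 to 12 rows; each row shifts and turns the pose as measured when the row begins; what a row does not reach is not made up. A row lasts 1/8 s, in which the tool goes at most 62.5 mm and 10.7 degrees, less where a joint would pass 70% of its speed; a pose out of reach is approached as far as the arm can. A call is refused whole if a number of a shift passes 0.0625 or a number of a turn 0.188, either way. A call with a gripper value outside its range is refused whole. The fingers move at their own pace and stop on an object; FORCE is the grip in N (left out, the last holds). Time passes only in rows, so rows that do not move let the fingers close. It gives the time, the measured TCP pose, the force and the opening at its end, in the units of the state.
- telemetry.observe(): the state, without advancing time (a new reading comes with each control period).
- read_camera(name): name is "side" or "top" or "wrist"; returns a dict with "image" (400x640x3 uint8, red, green, blue), "fovy" (degrees; the focal length in pixels is half the picture's height over the tangent of half this angle, whatever the lens; pixels are square), "cx", "cy" (the principal point, pixels), "distortion" ([k1, k2, p1, p2, k3] as OpenCV has them; the pictures are not rectified), "R" (3x3) and "t" (3): a world point X has camera coordinates R X + t. Camera axes: x right, y down, z forward; pixel columns grow to the right and rows downward; lengths in m; the calibration is good to about 2 mm. A picture is of the moment at which its call begins. There is no depth.
- workorder.hand_in(): hands the job in, once; it reports no verdict.
The state is a dict: "time": time; "qpos": joint angles; "qvel": joint speeds; "joint_efforts": joint torques, N m; "tool_pos": TCP position; "tool_rot": TCP orientation; "contact_force": force on the tool from outside, world axes, zero at the start; "torque": the same for the moment, N m; "opening": finger opening in m.
Only numpy, scipy, OpenCV 4.12 (cv2) and the standard library are available. Lean on these libraries where they do the work, as an engineer would, in place of code of your own. Each camera call takes 0.05 s, during which the arm holds its last target.

## Working session

There is one attempt and no reset: what is moved stays moved. The work goes in short steps, Python scripts to look and compute and a shell command to move; the robot and the scene stay as the last step left them, time stands still between calls to the robot, and variables do not carry over. Pictures are saved under pics/ and viewed, and the job is handed in when it is done.

```bash
ls; mkdir -p pics; python3 - <<'E'
from cell import telemetry, read_camera
import cv2
print(telemetry.observe())
for n in ["side","top","wrist"]:
    c=read_camera(n); cv2.imwrite(f"pics/{n}0.png",c["image"][:,:,::-1])
    print(n,c["fovy"],c["cx"],c["cy"],c["distortion"],c["R"],c["t"])
E
```

```text
pics
{'time': 0.0, 'qpos': array([ 1.12897068e+00,  3.42717500e-01,  1.52497945e+00, -2.22169118e-05,
        1.27537074e+00, -1.46026637e-01]), 'qvel': array([0.0015316 , 0.00080942, 0.0003311 , 0.00049037, 0.00072184,
       0.0006264 ]), 'joint_efforts': array([-4.00364224e-04, -4.31240201e+01, -2.44222194e+01,  7.16801430e-02,
        5.58350596e-02, -1.24505614e-04]), 'tool_pos': array([0.15288847, 0.50188379, 0.25106074]), 'tool_rot': array([-3.14013022e+00, -1.93611627e-04,  2.84579998e+00]), 'contact_force': array([-0.55782047,  0.05115076,  0.83537477]), 'torque': array([ 0.00651328, -0.06441242,  0.01263076]), 'opening': 0.09169527481343166}
side 55.76307323200751 319.2648764445171 198.86388804357415 [-0.06804244  0.          0.          0.          0.        ] [[ 8.45172861e-01 -5.34492937e-01  3.67676520e-04]
 [-3.63254914e-01 -5.74905188e-01 -7.33164301e-01]
 [ 3.92082520e-01  6.19517009e-01 -6.80051449e-01]] [-0.47055596  0.30283515  0.82614761]
top 46.714317515962335 316.2582608383444 192.49257537605263 [0.02252254 0.         0.         0.         0.        ] [[ 0.01367243 -0.99987314  0.00817136]
 [-0.98834034 -0.01475321 -0.15154443]
 [ 0.15164576 -0.0060041  -0.98841667]] [0.02853024 0.5696692  1.41491535]
wrist 68.62934389173256 317.3773676289156 198.8157681138125 [-0.00466939  0.          0.          0.          0.        ] [[ 0.29179568  0.95647768 -0.00239304]
 [ 0.92524748 -0.28163228  0.25416602]
 [ 0.24243017 -0.0763787  -0.96715764]] [-0.52460406 -0.03210514  0.39090124]
```

View pics/top0.png

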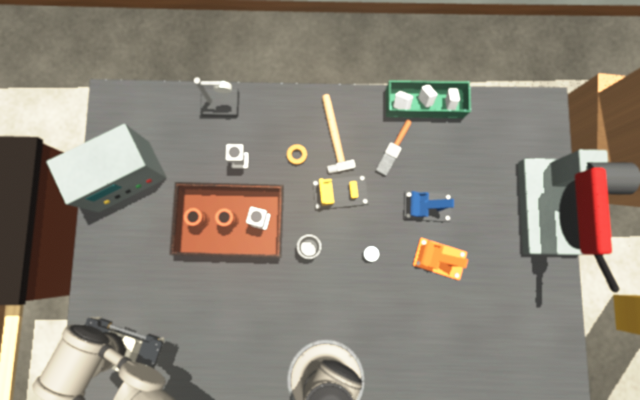

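View pics/side0.png

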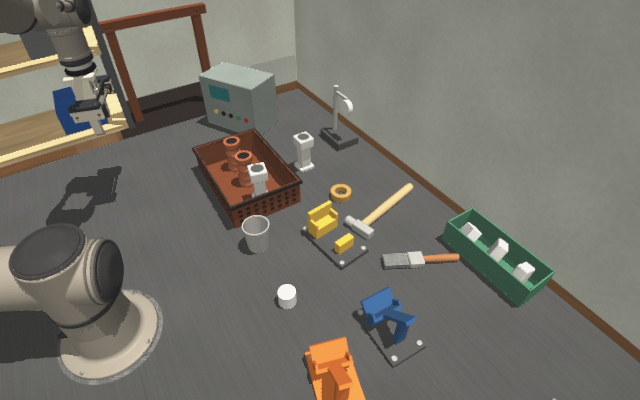

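View pics/wrist0.png

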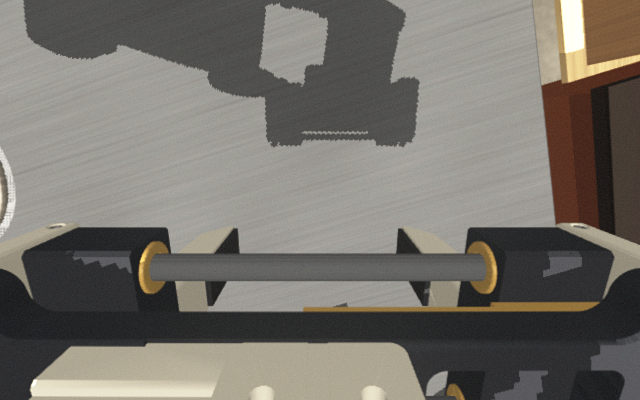

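Top view: candidates for the silver casting are (258,217) in the basket, (236,155) standing outside it, and three in the green bin at (403,100), (428,96) and (453,98). The one meant stands in the rusty basket at about (258,217), nearest the base. Shells are at (194,217) and (225,217), the blue rest at (430,206), and the yellow cradle at (341,192). The rest look-alike is orange, at (441,258). I'll confirm with enlarged crops.

```bash
cat > h.py <<'E'
import numpy as np, cv2
from cell import telemetry, read_camera
def K(c):
    f=200/np.tan(np.radians(c["fovy"])/2); return np.array([[f,0,c["cx"]],[0,f,c["cy"]],[0,0,1]])
def ray(c,uv):
    p=cv2.undistortPoints(np.array(uv,float).reshape(-1,1,2),K(c),np.array(c["distortion"])).reshape(-1,2)
    R=np.array(c["R"]);d=np.c_[p,np.ones(len(p))]@R; o=-R.T@np.array(c["t"]); return o,d
def onz(c,uv,z):
    o,d=ray(c,uv); return o+d*((z-o[2])/d[:,2])[:,None]
def proj(c,X):
    r,_=cv2.Rodrigues(np.array(c["R"])); p,_=cv2.projectPoints(np.array(X,float).reshape(-1,3),r,np.array(c["t"]),K(c),np.array(c["distortion"])); return p.reshape(-1,2)
def two(c1,u1,c2,u2):
    o1,d1=ray(c1,u1);o2,d2=ray(c2,u2);d1=d1[0];d2=d2[0]
    A=np.c_[d1,-d2]; s=np.linalg.lstsq(A,o2-o1,rcond=None)[0]; a=o1+s[0]*d1;b=o2+s[1]*d2
    return (a+b)/2, np.linalg.norm(a-b)
def crop(c,x0,y0,x1,y1,k,fn):
    im=c["image"][y0:y1,x0:x1,::-1]; cv2.imwrite(fn,cv2.resize(im,None,fx=k,fy=k,interpolation=cv2.INTER_CUBIC))
E
python3 - <<'E'
from h import *
t=read_camera("top"); s=read_camera("side")
crop(t,160,140,290,270,5,"pics/tb.png")
crop(t,300,165,470,285,4,"pics/tr.png")
crop(s,190,120,350,270,5,"pics/sb.png") if 0 else crop(s,190,120,310,230,5,"pics/sb.png")
crop(s,280,180,440,400,3,"pics/sr.png") if 0 else crop(s,290,185,440,375,3,"pics/sr.png")
E
```

```text
(no output)
```

View pics/tb.png

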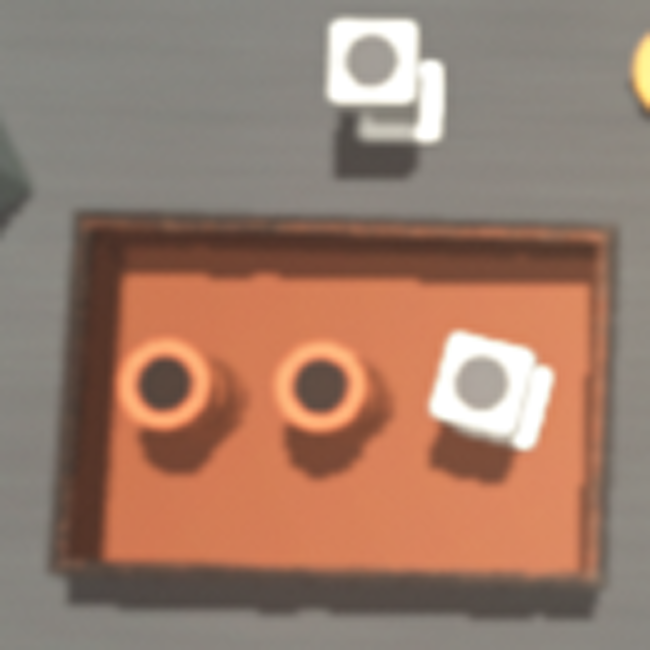

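View pics/tr.png

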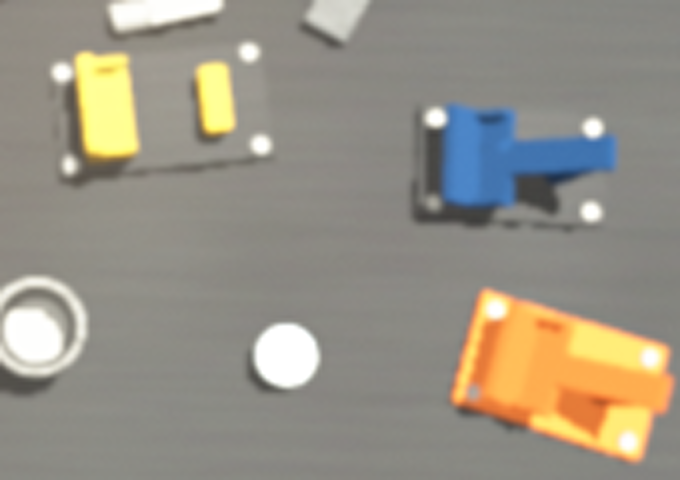

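View pics/sb.png

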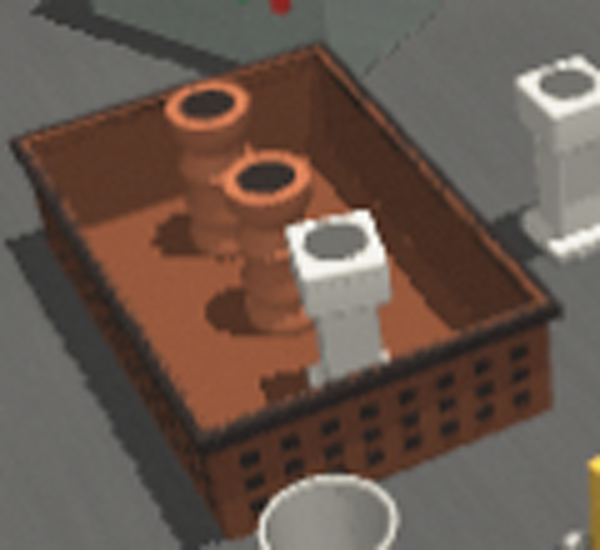

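View pics/sr.png

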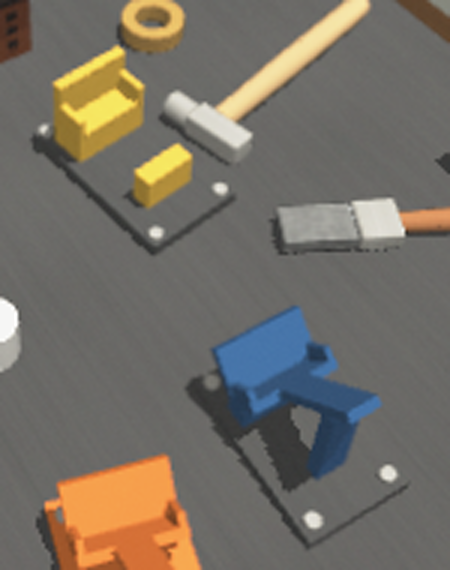

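The crops show the silver casting in the basket, head ring at top (256,216), rotated about 13°. The blue rest has its screws at about (409,195), (448,197), (448,218) and (408,216). The cradle screws are at (315,183), (362,178), (365,201) and (317,206). The high side (ledge, end stop) is on the left in both.

```bash
python3 - <<'E'
from h import *
t=read_camera("top"); s=read_camera("side")
def bright(c,u,v,r=5):
    im=c["image"].astype(int); g=im.min(2); x0,y0=int(u)-r,int(v)-r
    p=g[y0:y0+2*r+1,x0:x0+2*r+1].astype(float); w=np.clip(p-np.percentile(p,50)-25,0,None)
    yy,xx=np.mgrid[y0:y0+2*r+1,x0:x0+2*r+1]; return (w*xx).sum()/w.sum(),(w*yy).sum()/w.sum()
def scr(c,L,z,nm):
    P=onz(c,[bright(c,*p,r=4) for p in L],z); print(nm,P.round(4)[:,:2].tolist(), 'mean',P.mean(0).round(4))
    # order: (+x,+?) ...
    ax=(P[0]+P[3]-P[1]-P[2]); print(' yaw x',np.arctan2(ax[1],ax[0]).round(4),'len',np.linalg.norm(P[0]-P[1]).round(4),np.linalg.norm(P[0]-P[3]).round(4),np.linalg.norm(P[1]-P[2]).round(4))
for z in (0.008,0.012):
    scr(t,[(408.7,194.5),(448.3,197),(448,217.8),(408.3,215.8)],z,f'rest top {z}')
    scr(t,[(315.5,183),(362.2,178),(365.2,201.2),(317.5,206.2)],z,f'cradle top {z}')
    scr(s,[(305,229),(342,263),(364,248),(305,229)],z,'cr side (scr0 rough)')
    scr(s,[(360.5,312),(394.5,358.5),(419.5,343),(360.5,312)],z,'rest side (part)')
# casting top
for c,box in ((t,(245,203,275,233)),(s,(245,160,270,182))):
    x0,y0,x1,y1=box; im=c["image"][y0:y1,x0:x1]
    print(im.min(2)[::1] if 0 else '')
    hsv=cv2.cvtColor(np.ascontiguousarray(im),cv2.COLOR_RGB2HSV)
    m=((hsv[...,1]<40)&(hsv[...,2]>100)).astype(np.uint8)
    br=((im.min(2)>225)).astype(np.uint8)
    dk=((hsv[...,1]<40)&(im.min(2)<205)&(im.min(2)>120)).astype(np.uint8)
    n,l,st,ce=cv2.connectedComponentsWithStats(dk)
    for i in range(1,n):
        if st[i,4]>15: print('dark comp',ce[i]+[x0,y0],st[i]); print(onz(c,ce[i]+[x0,y0],0.124).round(4))
E
python3 - <<'E'
from h import *
t=read_camera("top"); s=read_camera("side")
crop(t,240,198,280,238,15,"pics/tc.png"); crop(s,240,155,280,205,12,"pics/sc.png")
E
```

```text
rest top 0.008 [[0.5744, -0.2612], [0.568, -0.3876], [0.5002, -0.384], [0.506, -0.2567]] mean [ 0.5372 -0.3224  0.008 ]
 yaw x 1.5224 len 0.1265 0.0685 0.0679
cradle top 0.008 [[0.6068, 0.0409], [0.6256, -0.1106], [0.5503, -0.12], [0.5315, 0.0341]] mean [ 0.5786 -0.0389  0.008 ]
 yaw x 1.6933 len 0.1526 0.0757 0.0759
cr side (scr0 rough) [[0.5325, 0.0418], [0.5522, -0.1141], [0.6282, -0.1044], [0.5325, 0.0418]] mean [ 0.5614 -0.0337  0.008 ]
 yaw x 1.9361 len 0.1571 0.0 0.0766
rest side (part) [[0.5067, -0.2533], [0.5014, -0.3807], [0.5697, -0.3838], [0.5067, -0.2533]] mean [ 0.5211 -0.3178  0.008 ]
 yaw x 1.7909 len 0.1275 0.0 0.0684
rest top 0.012 [[0.5738, -0.2604], [0.5674, -0.3864], [0.4998, -0.3829], [0.5056, -0.2559]] mean [ 0.5366 -0.3214  0.012 ]
 yaw x 1.5224 len 0.1262 0.0683 0.0677
cradle top 0.012 [[0.6061, 0.0409], [0.6249, -0.1101], [0.5498, -0.1195], [0.531, 0.0342]] mean [ 0.5779 -0.0386  0.012 ]
 yaw x 1.6933 len 0.1522 0.0755 0.0757
cr side (scr0 rough) [[0.5307, 0.0385], [0.5503, -0.1166], [0.6259, -0.1069], [0.5307, 0.0385]] mean [ 0.5594 -0.0366  0.012 ]
 yaw x 1.9361 len 0.1563 0.0 0.0762
rest side (part) [[0.5051, -0.255], [0.4998, -0.3818], [0.5677, -0.3849], [0.5051, -0.255]] mean [ 0.5194 -0.3192  0.012 ]
 yaw x 1.7909 len 0.1269 0.0 0.068

dark comp [255.89010989 216.14285714] [ 6  8 11 11 91]
[[0.4837 0.214  0.124 ]]

dark comp [259.78947368 166.        ] [11  3  8  9 19]
[[0.4949 0.2182 0.124 ]]
dark comp [258.90839695 177.33587786] [  4  12  19  10 131]
[[0.4709 0.1737 0.124 ]]
```

View pics/tc.png

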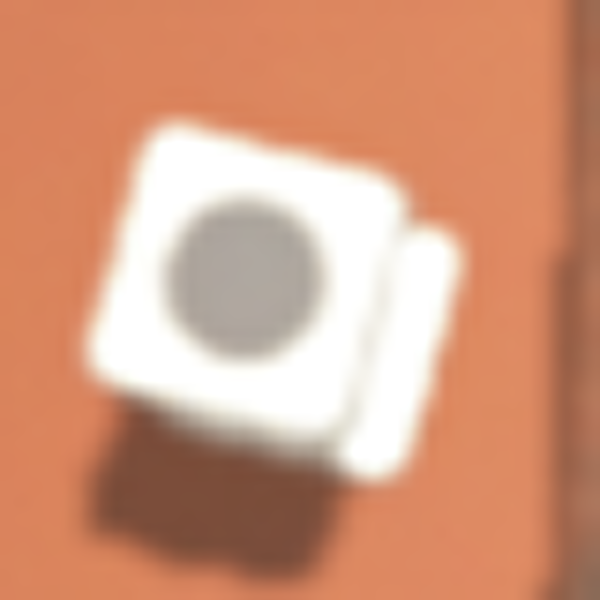

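View pics/sc.png

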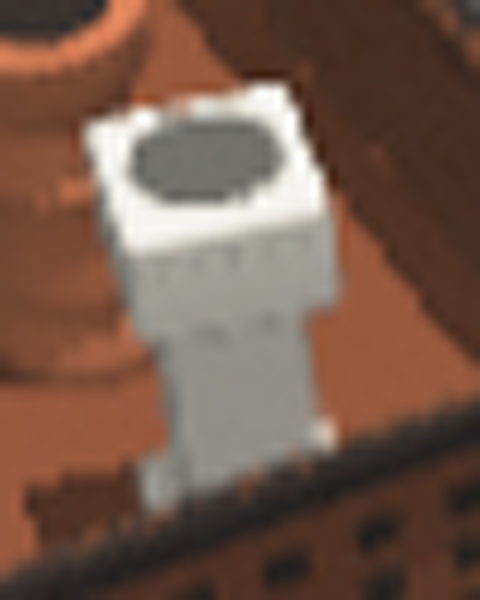

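```bash
python3 - <<'E'
from h import *
t=read_camera("top"); s=read_camera("side")
print(onz(s,[(256.8,167.7)],0.124), two(t,[(255.9,216.1)],s,[(256.8,167.7)]))
# casting yaw from crop corners/15 + (240,198)
c=np.array([(170,118),(408,190),(340,445),(85,375)])/15+[239.5,197.5]
P=onz(t,c,0.124); print(P.round(4)); 
for i in range(4):
    d=P[(i+1)%4]-P[i]; print(np.linalg.norm(d).round(4), np.degrees(np.arctan2(d[1],d[0])).round(1))
crop(t,400,185,460,230,13,"pics/t2.png"); crop(s,350,280,430,375,6,"pics/s2.png")
crop(t,310,172,370,212,13,"pics/t3.png"); crop(s,300,195,375,270,8,"pics/s3.png")
E
```

```text
[[0.48434605 0.21571034 0.124     ]] (array([0.48364894, 0.21374522, 0.1256046 ]), np.float64(6.88664326311894e-05))
[[0.5155 0.2299 0.124 ]
 [0.5019 0.1827 0.124 ]
 [0.4515 0.1945 0.124 ]
 [0.4645 0.2448 0.124 ]]
0.0492 -106.0
0.0517 166.8
0.0519 75.5
0.053 -16.2
```

View pics/t2.png

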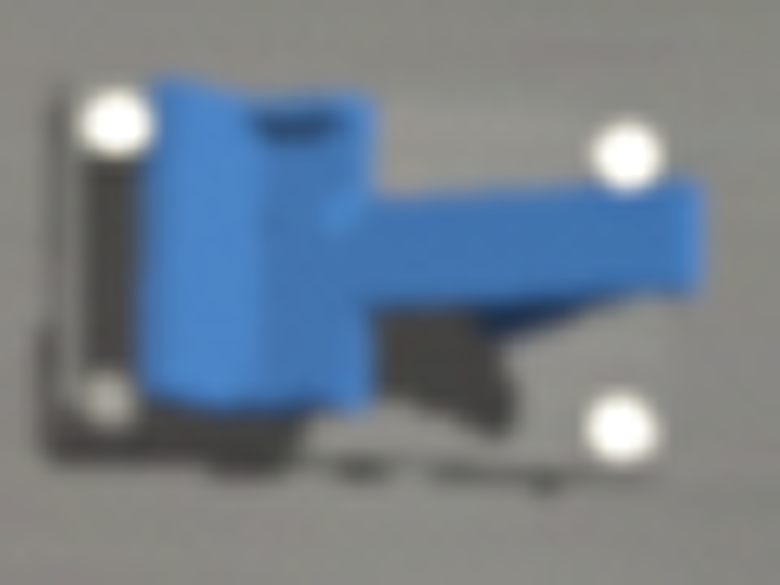

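View pics/s2.png

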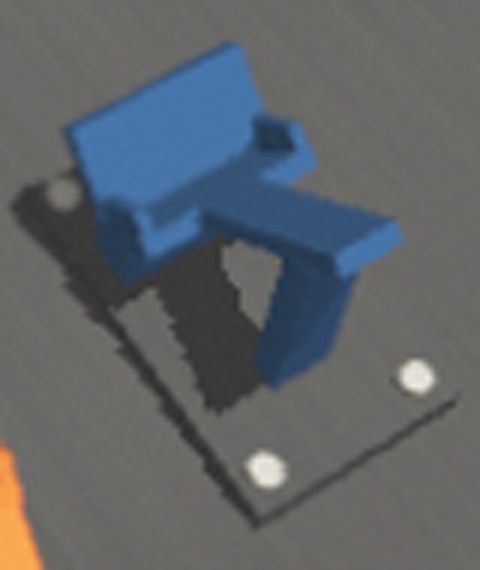

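View pics/t3.png

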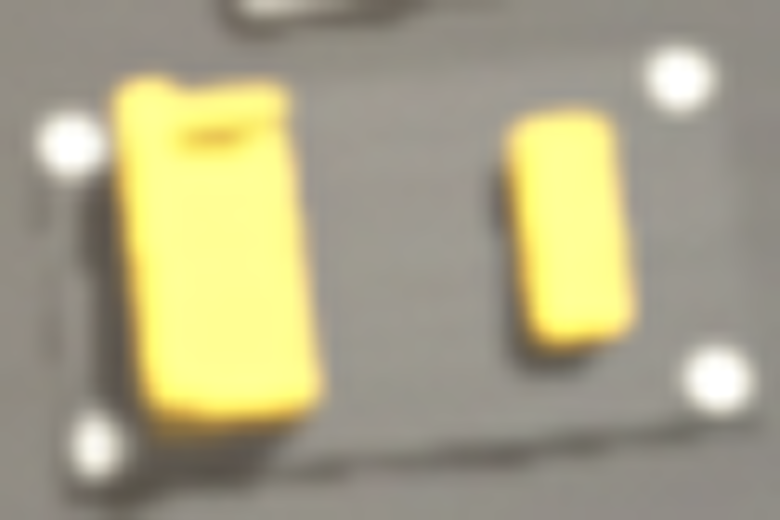

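View pics/s3.png

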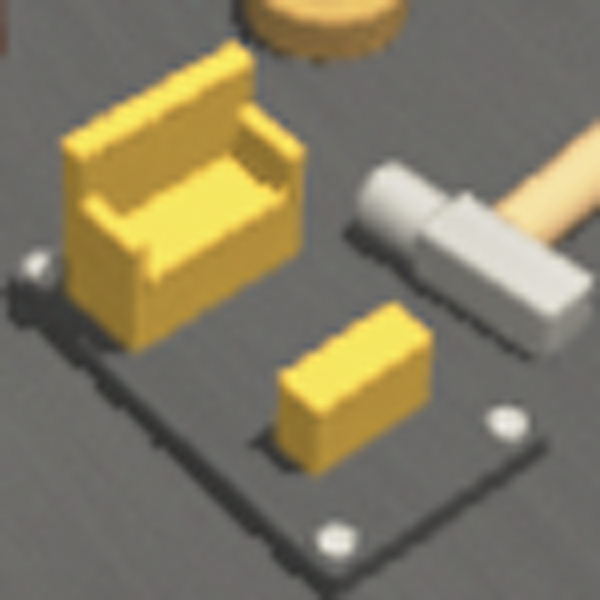

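```bash
python3 - <<'E'
from h import *
t=read_camera("top"); s=read_camera("side")
T2=lambda u,v:[(u/13+399.5+.04,v/13+184.5+.04)]
S2=lambda u,v:[(u/6+349.5+.08,v/6+279.5+.08)]
T3=lambda u,v:[(u/13+309.5+.04,v/13+171.5+.04)]
S3=lambda u,v:[(u/8+299.5+.06,v/8+194.5+.06)]
def rel(P,o,yaw):
    d=P[:2]-o; c,s_=np.cos(yaw),np.sin(yaw); return np.r_[d[0]*c+d[1]*s_,-d[0]*s_+d[1]*c,P[2]].round(4)
ro=np.array([.5365,-.3205]);co=np.array([.578,-.0375])
for n,a,b in [("rail end L",T2(682,185),S2(385,218)),("rail end R",T2(678,293),S2(335,262)),("rail end mid",T2(681,240),S2(360,240)),
 ("ledge top a",T2(158,85),S2(235,45)),("ledge top b",T2(142,395),S2(66,130)),("shelf corner",T2(375,95),S2(315,160)),("slope screw1",T2(627,157),S2(416,377)),("screw2",T2(621,428),S2(267,469))]:
    P,e=two(t,a,s,b); print(n,P.round(4),e.round(4),rel(P,ro,1.5224))
for n,a,b in [("head sad far",T3(608,110),S3(398,305)),("hs2",T3(632,328),S3(320,410)),("hs3",T3(540,340),S3(282,377)),("hs mid",T3(572,227),S3(358,357)),
 ("stop a",T3(120,85),S3(235,45)),("cheek corner",T3(285,90),S3(303,152)),("screwA",T3(680,78),S3(507,422)),("screwB",T3(716,380),S3(337,540))]:
    P,e=two(t,a,s,b); print(n,P.round(4),e.round(4),rel(P,co,1.693))
E
```

```text
rail end L [ 0.5441 -0.367   0.1192] 0.0014 [-0.046  -0.0098  0.1192]
rail end R [ 0.521  -0.3677  0.1139] 0.0015 [-0.0479  0.0132  0.1139]
rail end mid [ 0.5323 -0.3674  0.1169] 0.0001 [-0.0471  0.0019  0.1169]
ledge top a [ 0.5764 -0.2611  0.0598] 0.0019 [ 0.0613 -0.037   0.0598]
ledge top b [ 0.5015 -0.2559  0.0588] 0.0011 [0.0628 0.0381 0.0588]
shelf corner [ 0.5741 -0.3135  0.0539] 0.0018 [ 0.0088 -0.0372  0.0539]
slope screw1 [ 0.5664 -0.3856  0.0144] 0.0005 [-0.0635 -0.033   0.0144]
screw2 [ 0.4994 -0.3823  0.014 ] 0.0 [-0.0636  0.0341  0.014 ]
head sad far [ 0.6013 -0.0846  0.0654] 0.0125 [-0.0496 -0.0174  0.0654]
hs2 [ 0.5569 -0.0948  0.05  ] 0.0007 [-0.0543  0.0279  0.05  ]
hs3 [ 0.5555 -0.0736  0.0455] 0.0032 [-0.033   0.0268  0.0455]
hs mid [ 0.5818 -0.0806  0.0462] 0.0005 [-0.0432  0.0014  0.0462]
stop a [0.6074 0.03   0.0838] 0.0011 [ 0.0635 -0.0374  0.0838]
cheek corner [ 0.6098 -0.0095  0.0648] 0.0023 [ 0.0239 -0.035   0.0648]
screwA [ 0.6239 -0.1096  0.0163] 0.001 [-0.0772 -0.0367  0.0163]
screwB [ 0.549  -0.1187  0.0154] 0.0 [-0.0771  0.0387  0.0154]
```

```bash
python3 -m creep '[1,0.0367,-0.032,0,-0.171, 1,0.0367,-0.032,0,-0.171, 1,0.0367,-0.032,0,-0.171, 1,0.0367,-0.032,0,-0.171, 1,0.0367,-0.032,0,-0.171, 1,0.0367,-0.032,0,-0.171, 1,0.0367,-0.032,0,-0.171, 1,0.0367,-0.032,0,-0.171, 1,0.0367,-0.032,0,-0.171, 1,0,0,0,0]' 40; python3 -c "
from h import *
o=telemetry.observe();print(o['tool_pos'],o['tool_rot'],o['time'],o['contact_force'])
w=read_camera('wrist');cv2.imwrite('pics/w1.png',w['image'][:,:,::-1])
print(proj(w,[[.4837,.2138,.124]]))"
```

```text
time: 1.9
tool_pos: [0.4924, 0.2044, 0.2524]
tool_rot: [3.137, -0.002, 1.258]
contact_force: [-0.3, 0.9, 0.9]
opening: 0.0916
[0.49241688 0.20438431 0.25241315] [ 3.13696140e+00 -1.66110724e-03  1.25828739e+00] 1.9 [-0.32652535  0.8740926   0.90662859]
[[304.51874984 192.0207076 ]]
```

View pics/w1.png

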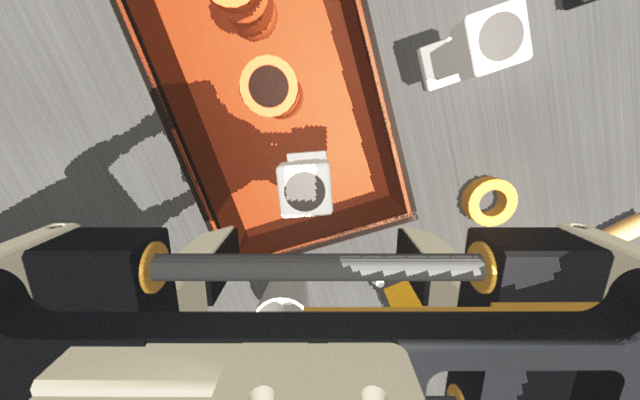

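The wrist view shows the head ring at (305,190); my estimate projects to (304.5,192), so they agree. The sides are about 2.5° off the jaws. I'll correct that and descend.

```bash
python3 -m creep '[1,-0.0087,0.0094,-0.02,0.05, 1,0,0,-0.03,0, 1,0,0,-0.02,0, 1,0,0,0,0]'
```

```text
time: 2.45
tool_pos: [0.4783, 0.2189, 0.1816]
tool_rot: [3.139, -0.003, 1.324]
contact_force: [0.2, 0.1, 0.3]
opening: 0.0918
```

```bash
python3 -m creep '[1,0.005,-0.005,-0.01,-0.015, 1,0,0,0,0]'; python3 -m creep '[1,0,0,-0.02,0, 1,0,0,-0.01,0,1,0,0,0,0]'
```

```text
time: 2.7
tool_pos: [0.4835, 0.2147, 0.1725]
tool_rot: [3.137, -0.004, 1.31]
contact_force: [0.2, 0.3, -0.8]
opening: 0.0918
time: 3.08
tool_pos: [0.4848, 0.215, 0.1438]
tool_rot: [3.134, -0.007, 1.31]
contact_force: [-0.2, -0.3, 0.2]
opening: 0.0918
```

```bash
python3 -m creep '[1,0,-0.001,-0.02,0, 1,0,0,-0.01,0,1,0,0,0,0]';python3 -m creep '[0,0,0,0,0,0,0,0,0,0,0,0,0,0,0,0,0,0,0,0]' 40
```

```text
time: 3.45
tool_pos: [0.4863, 0.2145, 0.1154]
tool_rot: [3.13, -0.009, 1.31]
contact_force: [0.1, -0.4, 0.0]
opening: 0.0917
time: 3.95
tool_pos: [0.4873, 0.2148, 0.1173]
tool_rot: [3.127, -0.011, 1.31]
contact_force: [-0.6, -0.3, 0.9]
opening: 0.0565
```

```bash
python3 -m creep '[0,0,0,0,0,0,0,0,0,0]';  python3 -m creep '[0,0,0,0.03,0,0,0,0,0.04,0]'
```

```text
time: 4.2
tool_pos: [0.487, 0.2148, 0.1172]
tool_rot: [3.128, -0.01, 1.31]
contact_force: [-0.8, 0.3, 0.0]
opening: 0.0506
time: 4.45
tool_pos: [0.4844, 0.2139, 0.1846]
tool_rot: [3.136, -0.005, 1.31]
contact_force: [-0.1, 0.9, -3.5]
opening: 0.0507
```

```bash
python3 -m creep '[0,0,0,0.045,0, 0,0,0,0.03,0, 0,0.005,-0.045,0.005,0.021, 0,0.005,-0.05,0,0.021, 0,0.005,-0.05,0,0.021, 0,0.005,-0.05,0,0.021, 0,0.005,-0.05,0,0.021, 0,0.005,-0.05,0,0.021, 0,0.005,-0.05,0,0.021, 0,0.005,-0.05,0,0.021, 0,0.005,-0.05,0,0.021, 0,0,0,0,0]'; python3 -c "
from h import *
w=read_camera('wrist');cv2.imwrite('pics/w2.png',w['image'][:,:,::-1])
w=read_camera('side');cv2.imwrite('pics/s4.png',w['image'][:,:,::-1])"
```

```text
time: 5.95
tool_pos: [0.5266, -0.2446, 0.2628]
tool_rot: [-3.141, -0.008, 1.508]
contact_force: [-0.0, 0.7, -2.4]
opening: 0.0502
```

View pics/w2.png

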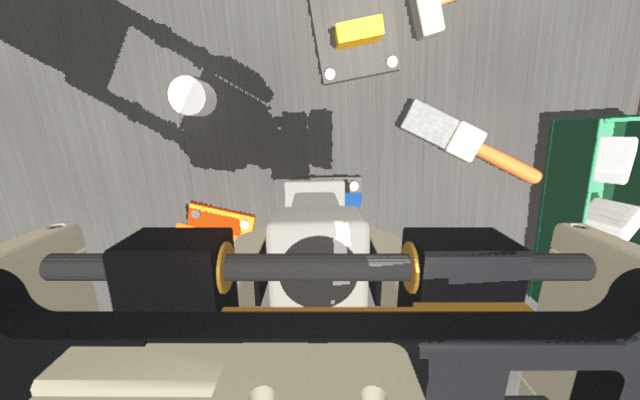

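View pics/s4.png

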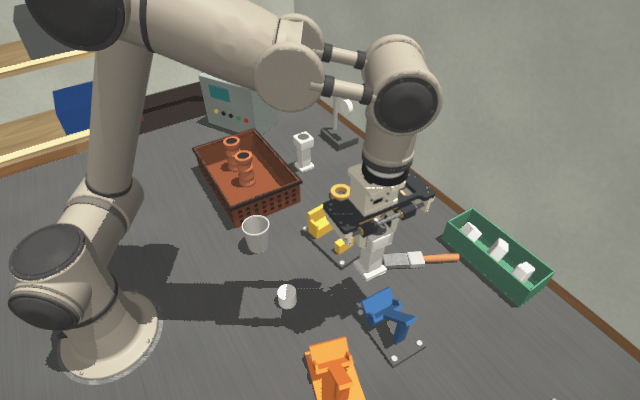

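The casting hangs upright in the jaws (side view, around (372,255)), and both shells are still in the basket. Next I move over the notch.

```bash
python3 -m creep '[0,0.005,-0.026,-0.02,0.014, 0,0.003,-0.02,-0.02,0, 0,0,0,0,0]'
```

```text
time: 6.42
tool_pos: [0.5351, -0.2845, 0.2214]
tool_rot: [-3.14, -0.012, 1.529]
contact_force: [-0.4, 1.3, -3.7]
opening: 0.0497
```

```bash
python3 -m creep '[0,0.001,-0.0125,-0.015,-0.006, 0,0,0,0,0, 0,0,0,0,0]'; python3 -c "
from h import *
w=read_camera('side');crop(w,330,210,430,370,3.7,'pics/s5.png')
w=read_camera('top');crop(w,370,160,470,240,6,'pics/t5.png')"
```

```text
time: 6.8
tool_pos: [0.5366, -0.2961, 0.2062]
tool_rot: [-3.14, -0.012, 1.523]
contact_force: [0.8, -0.2, -3.4]
opening: 0.0504
```

View pics/s5.png

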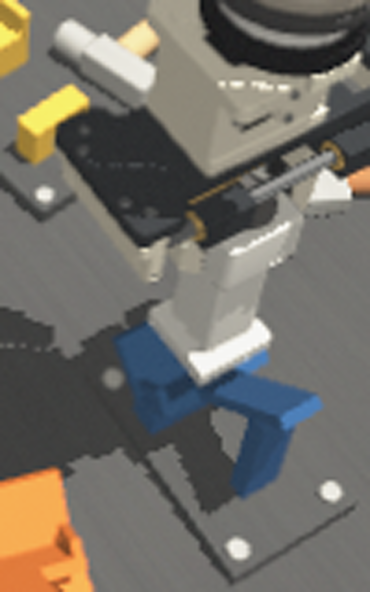

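View pics/t5.png

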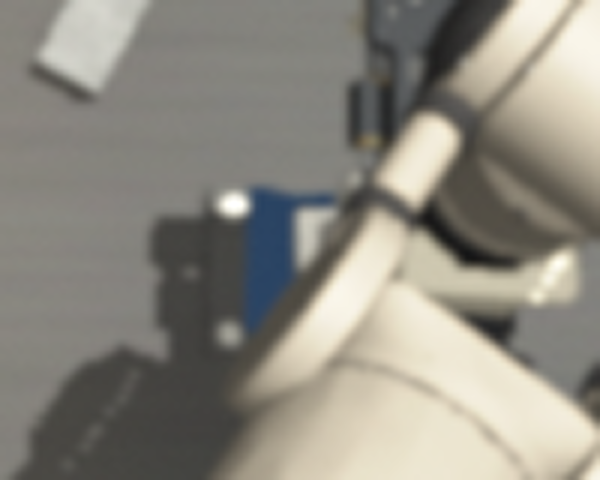

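```bash
python3 -m creep '[0,0,-0.001,-0.017,0, 0,0,0,-0.005,0, 0,0,0,0,0]'; python3 -m creep '[0,0,0,-0.003,0, 0,0,0,0,0]'
```

```text
time: 7.28
tool_pos: [0.5367, -0.2963, 0.184]
tool_rot: [-3.141, -0.012, 1.524]
contact_force: [-0.7, 1.4, 0.6]
opening: 0.0501
time: 7.52
tool_pos: [0.5373, -0.2958, 0.1836]
tool_rot: [3.139, -0.012, 1.524]
contact_force: [1.2, 0.6, -3.9]
opening: 0.0501
```

```bash
python3 -m creep '[0,0,0,-0.002,0, 0,0,0,0,0, 0,0,0,-0.003,0]' 8;  python3 -m creep '[0,0,-0.01,-0.004,0, 0,0,-0.01,-0.004,0, 0,0,0,0,0]'; python3 -c "
from h import *
w=read_camera('side');crop(w,330,210,430,370,3.7,'pics/s6.png')"
```

```text
time: 7.9
tool_pos: [0.5378, -0.2958, 0.1813]
tool_rot: [3.137, -0.011, 1.524]
contact_force: [-1.6, 4.7, 11.6]
opening: 0.0505
time: 8.28
tool_pos: [0.5384, -0.3167, 0.174]
tool_rot: [3.135, -0.009, 1.525]
contact_force: [-0.0, -0.2, -3.1]
opening: 0.0501
```

View pics/s6.png

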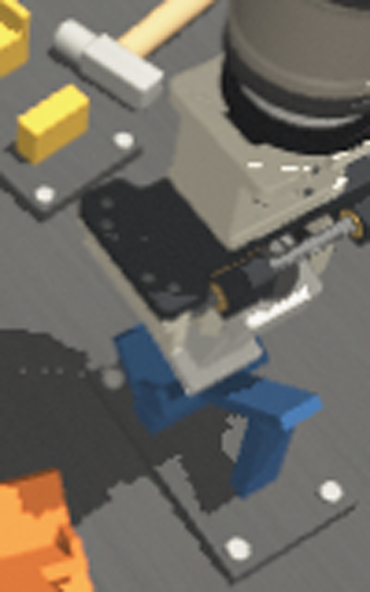

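```bash
python3 -m creep '[0,-0.001,-0.009,-0.007,0, 0,-0.001,-0.009,-0.008,0, 0,0,0,0,0]'; python3 -m creep '[0,-0.001,-0.008,-0.011,0, 0,0,-0.007,-0.011,0, 0,0,0,0,0]'; python3 -c "
from h import *
w=read_camera('side');crop(w,330,210,430,370,3.7,'pics/s7.png')"
```

```text
time: 8.7
tool_pos: [0.536, -0.3352, 0.1568]
tool_rot: [3.136, -0.01, 1.525]
contact_force: [0.3, 0.1, -2.7]
opening: 0.0501
time: 9.07
tool_pos: [0.5347, -0.3512, 0.133]
tool_rot: [3.137, -0.011, 1.525]
contact_force: [0.2, 1.0, -1.9]
opening: 0.0496
```

View pics/s7.png

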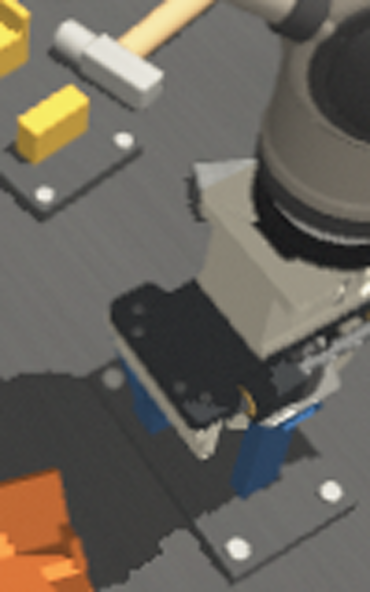

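```bash
python3 -m creep '[0.7,0,0,0,0, 1,0,0,0,0, 1,0,0,0,0, 1,0,0,0,0]'; python3 -m creep '[1,0,0,0.03,0, 1,0,0,0.05,0, 1,0,0.02,0.05,0, 1,0,0.05,0,0, 1,0,0.05,0,0, 1,0,0.04,0,0, 1,0,0,0,0]'; python3 -c "
from h import *
w=read_camera('side');crop(w,330,210,430,370,3.7,'pics/s8.png')
w=read_camera('top');crop(w,380,170,470,230,8,'pics/t8.png')
w=read_camera('wrist');cv2.imwrite('pics/w8.png',w['image'][:,:,::-1])"
```

```text
time: 9.62
tool_pos: [0.5351, -0.3516, 0.1338]
tool_rot: [3.135, -0.009, 1.526]
contact_force: [-0.4, 0.1, -0.1]
opening: 0.0851
time: 10.5
tool_pos: [0.5341, -0.1872, 0.2688]
tool_rot: [3.132, -0.008, 1.524]
contact_force: [0.3, -0.5, -0.0]
opening: 0.0918
```

View pics/s8.png

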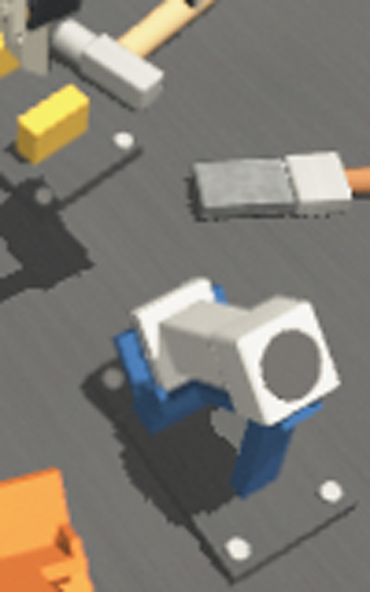

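View pics/t8.png

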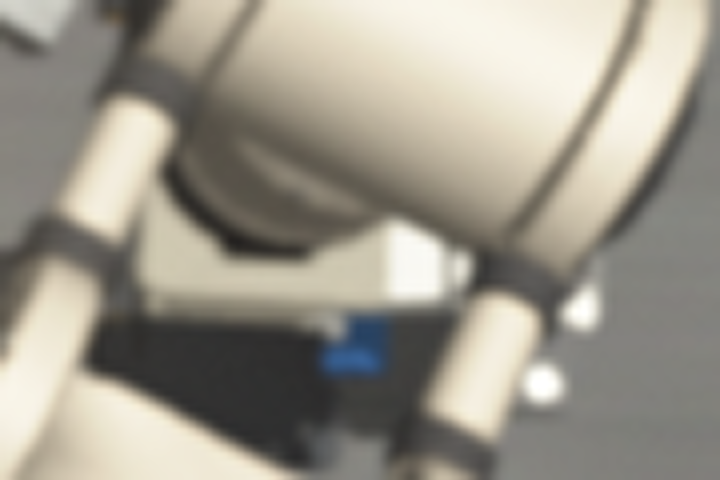

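View pics/w8.png

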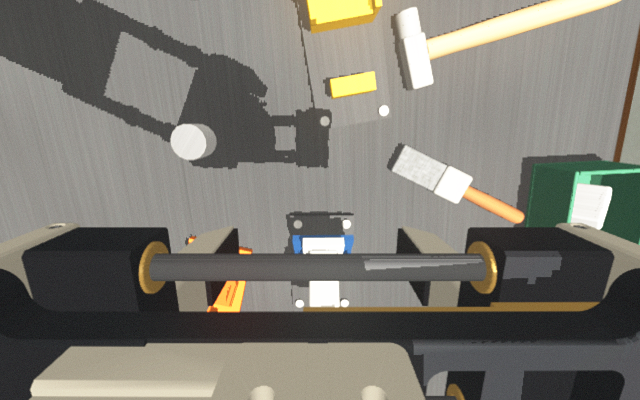

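It is seated: in the side crop the head ring is at (290,367), the foot is down between the cheeks on the ledge, and it is released. Checking numerically, plus the cradle from this wrist view.

```bash
python3 - <<'E'
from h import *
s=read_camera("side"); print("exp head ring",proj(s,[[.5337,-.3574,.1394]]),"meas (408.0,308.8)")
w=read_camera("wrist"); crop(w,290,0,400,130,5,"pics/w9.png")
co=np.array([.5782,-.039]);c,q=np.cos(1.693),np.sin(1.693)
W=lambda x,y,z:[co[0]+x*c-y*q,co[1]+x*q+y*c,z]
P=proj(w,[W(-.0763,.038,.014),W(-.0763,-.038,.014),W(-.031,.025,.045),W(-.031,-.025,.045),W(-.05,.025,.045),W(-.05,-.025,.045),W(.028,.031,.063),W(.028,-.031,.063)])
print(P.round(1)); print(((P-[289.5,-.5])*5).round(0).tolist())
t=read_camera("top"); m=cv2.inRange(t["image"],(200,80,0),(255,190,90)); 
n,l,st,ce=cv2.connectedComponentsWithStats(m)
for i in range(1,n):
    if st[i,4]>150: x,y,ww,h,_=st[i]; print(st[i],onz(t,[(x,y),(x+ww,y+h)],0.0).round(3))
E
```

```text
exp head ring [[408.57542461 309.32798295]] meas (408.0,308.8)
[[325.  120.3]
 [383.9 109.7]
 [330.5  77.5]
 [374.   69.4]
 [333.2  94.8]
 [376.1  86.9]
 [316.4  15.6]
 [376.    4.1]]
[[177.0, 604.0], [472.0, 551.0], [205.0, 390.0], [423.0, 349.0], [218.0, 477.0], [433.0, 437.0], [135.0, 81.0], [432.0, 23.0]]
[ 183  196   92   58 3389] [[0.558 0.466 0.   ]
 [0.376 0.165 0.   ]]
[424 245  43  30 542] [[ 0.412 -0.309  0.   ]
 [ 0.32  -0.443  0.   ]]
```

View pics/w9.png

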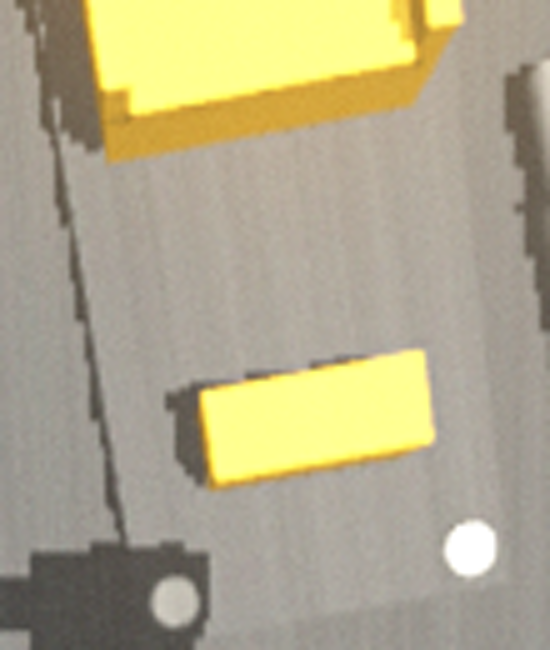

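The head ring is 0.8 px from where the seat predicts. The cradle frame reprojects to within about 1–2 mm on the wrist picture (screws and saddle corners). Regripping by the head, now at 45°.

```bash
python3 -m creep '[1,0,-0.04,0,0, 1,0,-0.05,0,0, 1,0,-0.04,0,0, 1,0,-0.02,0,0, 1,0,0,0,0, 1,0,0,0,0]'
```

```text
time: 11.55
tool_pos: [0.532, -0.3495, 0.2655]
tool_rot: [3.135, -0.01, 1.514]
contact_force: [-0.2, 0.5, -0.2]
opening: 0.0917
```

```bash
python3 -m creep '[1,0.002,0.001,-0.04,0.01, 1,0,0,-0.045,0, 1,0,0,-0.02,0, 1,0,0,0,0, 1,0,0,0,0]'
```

```text
time: 12.18
tool_pos: [0.5355, -0.344, 0.1607]
tool_rot: [3.132, -0.009, 1.528]
contact_force: [-0.4, -0.2, 0.3]
opening: 0.0917
```

```bash
python3 -m creep '[1,0,-0.003,-0.02,-0.006, 1,0,0,-0.007,0, 1,0,0,0,0]';  python3 -m creep '[0,0,0,0,0, 0,0,0,0,0, 0,0,0,0,0, 0,0,0,0,0, 0,0,0,0,0, 0,0,0,0,0]' 45; python3 -m creep '[0,0,0,0.03,0, 0,0,0,0.05,0, 0,0,0,0.04,0, 0,0,0,0,0]'; python3 -c "
from h import *
w=read_camera('side');crop(w,330,180,460,340,3.7,'pics/s10.png')"
```

```text
time: 12.55
tool_pos: [0.5373, -0.3474, 0.1377]
tool_rot: [3.126, -0.004, 1.523]
contact_force: [-0.6, -0.3, -0.0]
opening: 0.0924
time: 13.3
tool_pos: [0.5377, -0.348, 0.1402]
tool_rot: [3.124, -0.002, 1.524]
contact_force: [0.8, 0.9, -0.1]
opening: 0.0503
time: 13.8
tool_pos: [0.5368, -0.3464, 0.2591]
tool_rot: [3.128, -0.007, 1.524]
contact_force: [0.5, 0.3, -4.8]
opening: 0.05
```

View pics/s10.png

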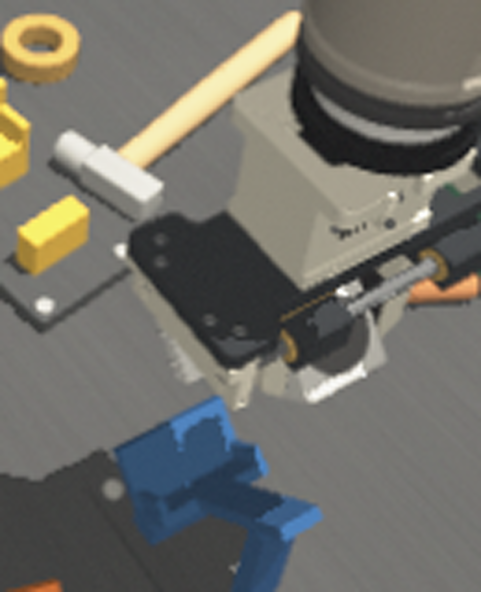

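```bash
python3 -m creep '[0,-0.025,-0.014,0,0, 0,-0.042,-0.014,0,0, 0,-0.042,-0.014,0,0, 0,-0.042,-0.014,0,0, 0,-0.042,-0.014,0,0, 0,-0.042,-0.014,0,0, 0,-0.042,-0.014,0,0, 0,-0.042,-0.014,0,0, 0,0,0,0,0, 0,0,0,0,0]'; python3 -c "
from h import *
w=read_camera('side');cv2.imwrite('pics/s11.png',w['image'][:,:,::-1])
w=read_camera('top');cv2.imwrite('pics/t11.png',w['image'][:,:,::-1])"
```

```text
time: 15.1
tool_pos: [0.2032, -0.45, 0.2293]
tool_rot: [-3.13, -0.046, 1.524]
contact_force: [-0.1, -0.0, -3.0]
opening: 0.0504
```

View pics/t11.png

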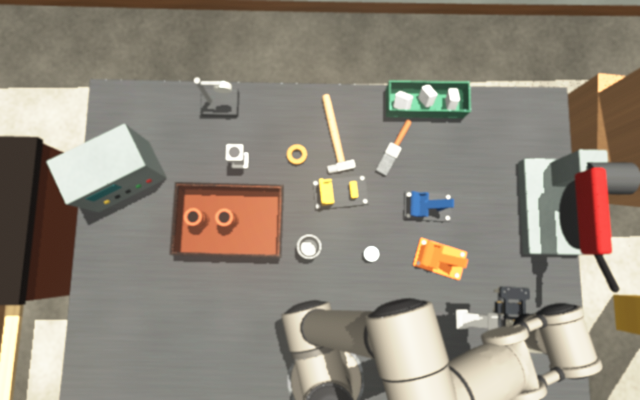

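View pics/s11.png

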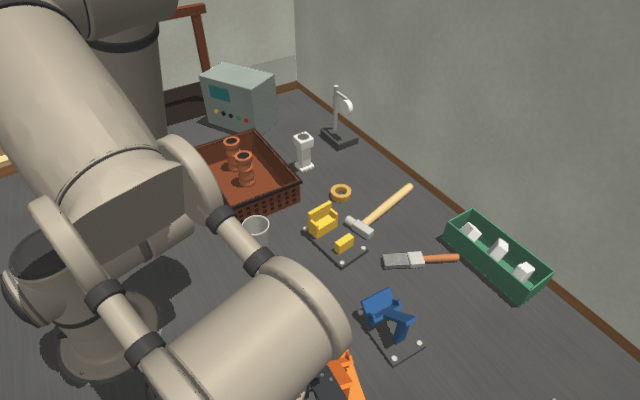

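```bash
python3 -m creep '[0,0,0,-0.035,0, 0,0,0,-0.045,0, 0,0,0,-0.03,0, 0,0,0,0,0]'
```

```text
time: 15.7
tool_pos: [0.208, -0.4489, 0.1169]
tool_rot: [-3.132, -0.043, 1.532]
contact_force: [0.4, 0.1, -3.3]
opening: 0.0502
```

```bash
python3 -m creep '[0,0,0,-0.012,-0.005, 0,0,0,-0.005,0, 0,0,0,-0.003,0]'; python3 -m creep '[0,0,0,-0.002,0, 0,0,0,-0.002,0]'
```

```text
time: 16.08
tool_pos: [0.2096, -0.4514, 0.0993]
tool_rot: [-3.134, -0.035, 1.529]
contact_force: [-4.1, -3.0, 8.3]
opening: 0.0504
time: 16.32
tool_pos: [0.2089, -0.4532, 0.0979]
tool_rot: [-3.133, -0.03, 1.531]
contact_force: [-3.1, -0.0, 5.6]
opening: 0.05
```

```bash
python3 -m creep '[0,0,0,0,0, 0,0,-0.0136,-0.0097,0, 0,0,-0.0118,-0.0117,0, 0,0,-0.0098,-0.0134,0, 0,0,0,0,0]' 6
```

```text
time: 16.95
tool_pos: [0.2088, -0.4916, 0.0605]
tool_rot: [-3.134, -0.03, 1.53]
contact_force: [-1.4, -0.1, -3.1]
opening: 0.0502
```

```bash
python3 -m creep '[0,0,-0.007,-0.0145,0, 0,0,-0.004,-0.01,0, 0,0,0,0,0]'; python3 -c "
from h import *
w=read_camera('top');crop(w,430,270,560,360,6,'pics/t12.png')
w=read_camera('wrist');cv2.imwrite('pics/w12.png',w['image'][:,:,::-1])"
```

```text
time: 17.32
tool_pos: [0.2089, -0.5032, 0.0339]
tool_rot: [-3.134, -0.03, 1.53]
contact_force: [-0.5, -1.0, -1.4]
opening: 0.0499
```

View pics/t12.png

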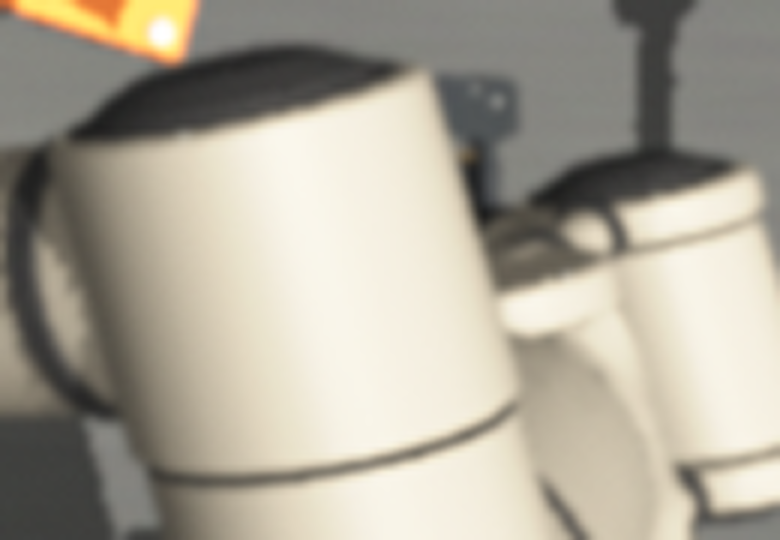

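View pics/w12.png

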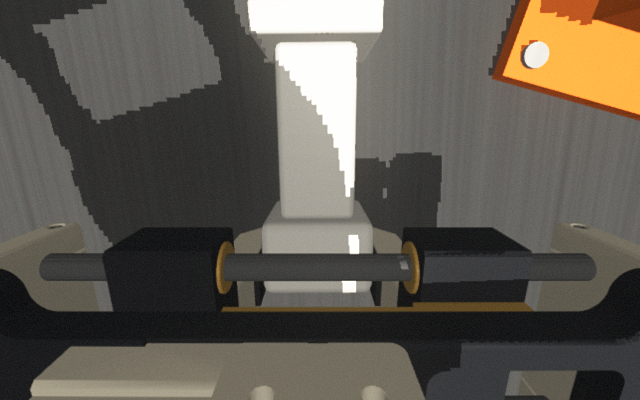

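Wrist view: the casting is lying flat, head in the jaws at (318,250), foot away at (316,15), straight. I'll release it and take it by the waist.

```bash
python3 -m creep '[1,0,0,0,0, 1,0,0,0,0, 1,0,0,0,0, 1,0,0,0,0, 1,0,0,0,0]'; python3 -m creep '[1,0,0,0.03,0, 1,0,0,0.05,0, 1,0,-0.02,0.04,0, 1,0,-0.02,0,0,1,0,0,0,0]'; python3 -c "
from h import *
w=read_camera('wrist');cv2.imwrite('pics/w13.png',w['image'][:,:,::-1])"
```

```text
time: 18.05
tool_pos: [0.2095, -0.5033, 0.0361]
tool_rot: [-3.135, -0.028, 1.53]
contact_force: [-0.4, 0.5, 0.2]
opening: 0.091
time: 18.68
tool_pos: [0.2092, -0.5429, 0.1599]
tool_rot: [-3.134, -0.029, 1.53]
contact_force: [0.5, 0.3, -0.6]
opening: 0.0921
```

View pics/w13.png

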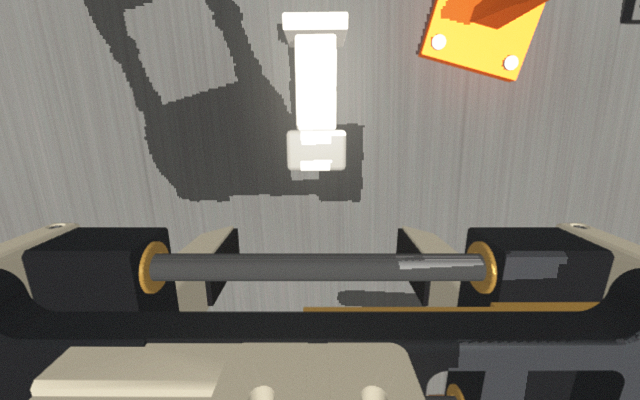

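```bash
python3 - <<'E'
from h import *
w=read_camera("wrist"); g=w["image"].astype(int).min(2)
print(g[0:26,315].tolist()); print(g[118:182:2,295].tolist()); print(g[118:182:2,340].tolist())
P=onz(w,[(283,13.5),(348,13.5),(288,130),(345.5,130),(289,168),(345,168)],.05); print(P.round(4))
print((P[0]+P[1])[:2]/2,(P[2]+P[3])[:2]/2,(P[4]+P[5])[:2]/2)
a=(P[0]+P[1]-P[2]-P[3])/2; print(np.linalg.norm(a),np.arctan2(a[1],a[0]))
E
```

```text
[157, 154, 157, 157, 152, 156, 158, 156, 154, 156, 155, 158, 177, 249, 255, 255, 255, 255, 255, 255, 255, 255, 255, 255, 255, 255]
[123, 116, 113, 106, 105, 101, 121, 197, 213, 219, 220, 217, 220, 218, 217, 215, 215, 215, 213, 215, 213, 213, 213, 211, 208, 197, 176, 146, 150, 147, 148, 111]
[157, 158, 160, 153, 102, 103, 166, 255, 255, 255, 220, 221, 221, 218, 222, 217, 216, 216, 219, 214, 211, 209, 210, 205, 209, 194, 168, 88, 87, 82, 83, 81]
[[ 0.1889 -0.3905  0.05  ]
 [ 0.2377 -0.3926  0.05  ]
 [ 0.1873 -0.4759  0.05  ]
 [ 0.2342 -0.4778  0.05  ]
 [ 0.1862 -0.507   0.05  ]
 [ 0.2332 -0.5088  0.05  ]]
[ 0.21332431 -0.39153259] [ 0.21078846 -0.47682321] [ 0.20973095 -0.50790854]
0.08532830433894431 1.541073272567903
```

```bash
python3 -m creep '[1,0.001,0.045,0,0.011, 1,0.001,0.046,0,0, 1,0,0,-0.02,0,1,0,0,-0.03,0, 1,0,0,0,0]'
```

```text
time: 19.4
tool_pos: [0.2106, -0.4413, 0.1056]
tool_rot: [-3.132, -0.04, 1.543]
contact_force: [-0.1, -0.6, 0.7]
opening: 0.0919
```

```bash
python3 -m creep '[1,0.001,-0.01,-0.02,0, 1,0,0,-0.02,0, 1,0,0,-0.015,0,1,0,0,-0.01,0, 1,0,0,0,0]'
```

```text
time: 20.02
tool_pos: [0.2123, -0.452, 0.0418]
tool_rot: [-3.133, -0.037, 1.544]
contact_force: [0.5, 0.9, 0.7]
opening: 0.0916
```

```bash
python3 -m creep '[1,0,0,-0.006,0, 1,0,0,0,0]'; python3 -m creep '[0,0,0,0,0, 0,0,0,0,0, 0,0,0,0,0, 0,0,0,0,0, 0,0,0,0,0, 0,0,0,0,0, 0,0,0,0,0]' 45; python3 -m creep '[0,0,0,0.04,0, 0,0,0,0.05,0, 0,0,0,0.05,0, 0,0,0,0.04,0, 0,0,0,0,0]'; python3 -c "
from h import *
w=read_camera('wrist');cv2.imwrite('pics/w14.png',w['image'][:,:,::-1])"
```

```text
time: 20.27
tool_pos: [0.2125, -0.4526, 0.0363]
tool_rot: [-3.133, -0.035, 1.544]
contact_force: [0.1, -0.1, 0.3]
opening: 0.0918
time: 21.15
tool_pos: [0.2124, -0.4531, 0.0371]
tool_rot: [-3.133, -0.034, 1.544]
contact_force: [0.0, 0.8, 0.5]
opening: 0.0334
time: 21.78
tool_pos: [0.2117, -0.4498, 0.2191]
tool_rot: [-3.131, -0.042, 1.544]
contact_force: [-0.1, 0.2, -4.2]
opening: 0.0339
```

View pics/w14.png

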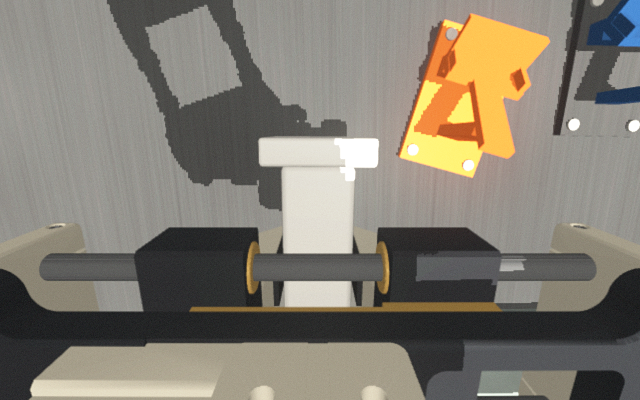

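```bash
python3 -m creep '[0,0.025,0.027,0.015,0.01, 0,0.041,0.044,0.01,0.0165, 0,0.041,0.044,0.003,0.0165, 0,0.041,0.044,0.003,0.0165, 0,0.041,0.044,0.003,0.0165, 0,0.041,0.044,0.003,0.0165, 0,0.041,0.044,0.003,0.0165, 0,0.041,0.044,0,0.0165, 0,0.02,0.02,0,0.0165, 0,0,0,0,0,0,0,0,0,0]'
```

```text
time: 23.2
tool_pos: [0.5431, -0.075, 0.2295]
tool_rot: [-3.095, -0.075, 1.684]
contact_force: [-0.1, -0.2, -3.2]
opening: 0.0339
```

```bash
python3 -m creep '[0,0.018,0.011,0,0.009, 0,0.014,0.009,-0.02,0, 0,0,0,-0.03,0, 0,0,0,0,0,0,0,0,0,0]'; python3 -c "
from h import *
w=read_camera('wrist');cv2.imwrite('pics/w15.png',w['image'][:,:,::-1])
w=read_camera('side');crop(w,290,160,400,270,5,'pics/s15.png')"
```

```text
time: 23.82
tool_pos: [0.5722, -0.0597, 0.176]
tool_rot: [-3.089, -0.076, 1.685]
contact_force: [-0.2, -0.3, -3.6]
opening: 0.0335
```

View pics/w15.png

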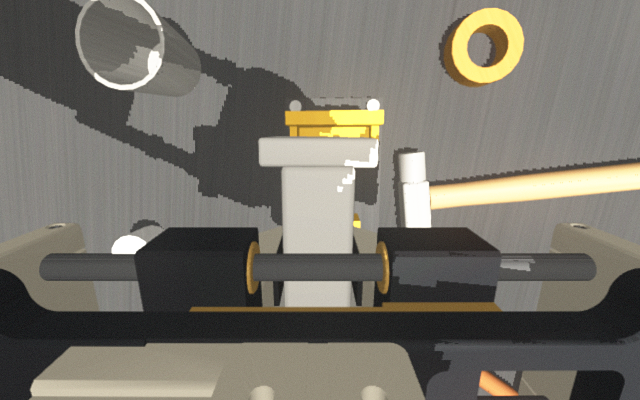

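View pics/s15.png

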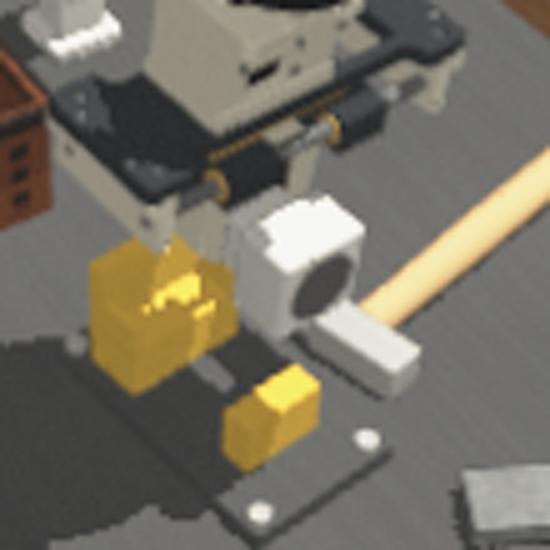

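```bash
python3 -m creep '[0,0.007,0.006,-0.02,0.008, 0,0,0,-0.02,0, 0,0,0,-0.015,0, 0,0,0,0,0,0,0,0,0,0]'
```

```text
time: 24.55
tool_pos: [0.581, -0.0526, 0.1192]
tool_rot: [-3.093, -0.075, 1.694]
contact_force: [-0.6, -0.8, -3.0]
opening: 0.0338
```

```bash
python3 -m creep '[0,-0.001,0.001,-0.014,0, 0,0,0,-0.01,0, 0,0,0,-0.006,0, 0,0,0,0,0]'; python3 -c "
from h import *
w=read_camera('wrist');crop(w,230,60,410,220,4,'pics/w16.png')
w=read_camera('side');crop(w,290,160,400,270,5,'pics/s16.png')"
```

```text
time: 25.05
tool_pos: [0.5803, -0.0516, 0.0878]
tool_rot: [-3.094, -0.074, 1.694]
contact_force: [-0.0, -0.8, -4.0]
opening: 0.0333
```

View pics/w16.png

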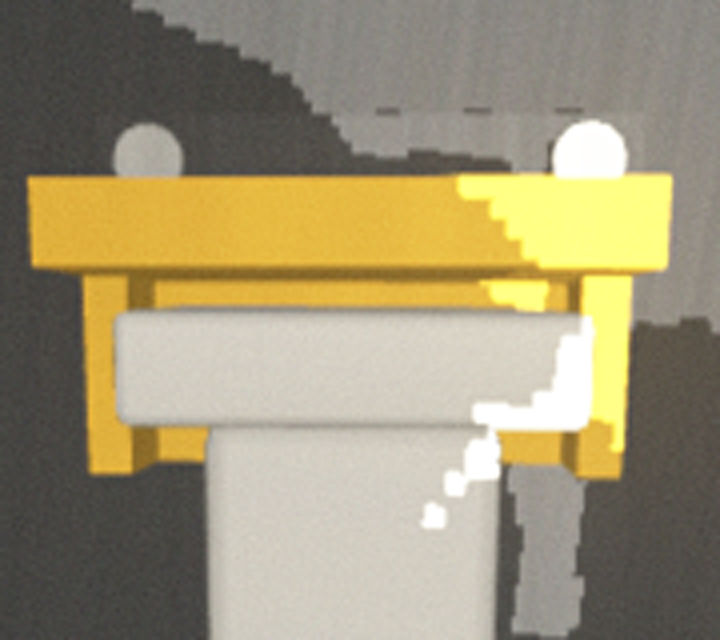

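View pics/s16.png

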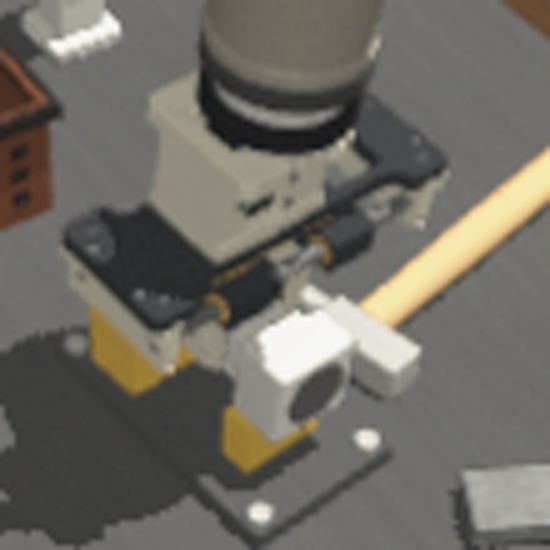

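```bash
python3 -m creep '[0,-0.001,0.0035,-0.003,0, 0,0,0,0,0]'; python3 -m creep '[0,0,0,-0.003,0, 0,0,0,0,0]'; python3 -c "
from h import *
w=read_camera('wrist');crop(w,230,60,410,220,4,'pics/w17.png')"
```

```text
time: 25.4
tool_pos: [0.58, -0.0481, 0.0859]
tool_rot: [-3.097, -0.074, 1.694]
contact_force: [-0.6, 0.3, -3.4]
opening: 0.0338
time: 25.65
tool_pos: [0.5804, -0.0479, 0.0841]
tool_rot: [-3.098, -0.073, 1.695]
contact_force: [-0.0, -1.0, -2.2]
opening: 0.0337
```

View pics/w17.png

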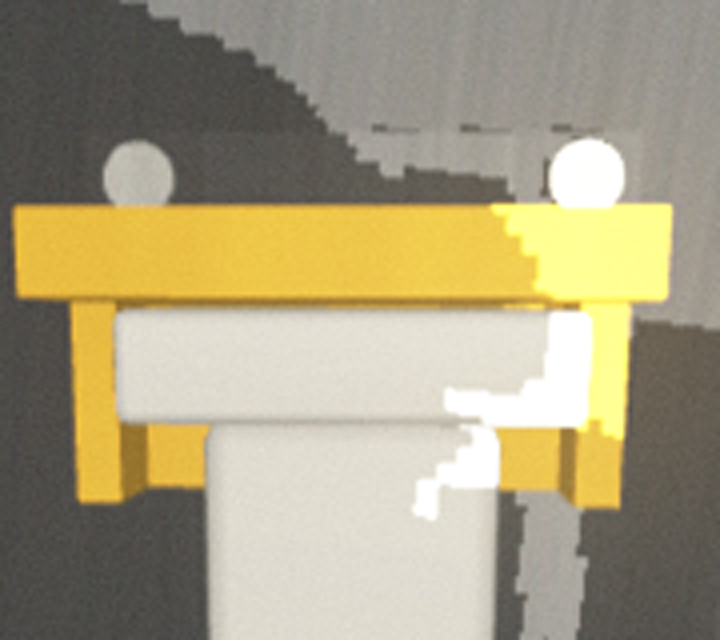

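```bash
python3 -m creep '[0,0,0.0015,-0.002,0, 0,0,0,-0.002,0, 0,0,0,0,0]' 15; python3 -m creep '[0,0,0.001,-0.001,0, 0,0,0,0,0]'; python3 -c "
from h import *
w=read_camera('wrist');crop(w,230,60,410,220,4,'pics/w18.png')"
```

```text
time: 26.08
tool_pos: [0.5804, -0.0471, 0.0829]
tool_rot: [-3.099, -0.072, 1.695]
contact_force: [0.2, 0.7, -3.4]
opening: 0.034
time: 26.32
tool_pos: [0.5805, -0.047, 0.0827]
tool_rot: [-3.1, -0.07, 1.695]
contact_force: [-1.2, 0.7, -0.4]
opening: 0.0336
```

View pics/w18.png

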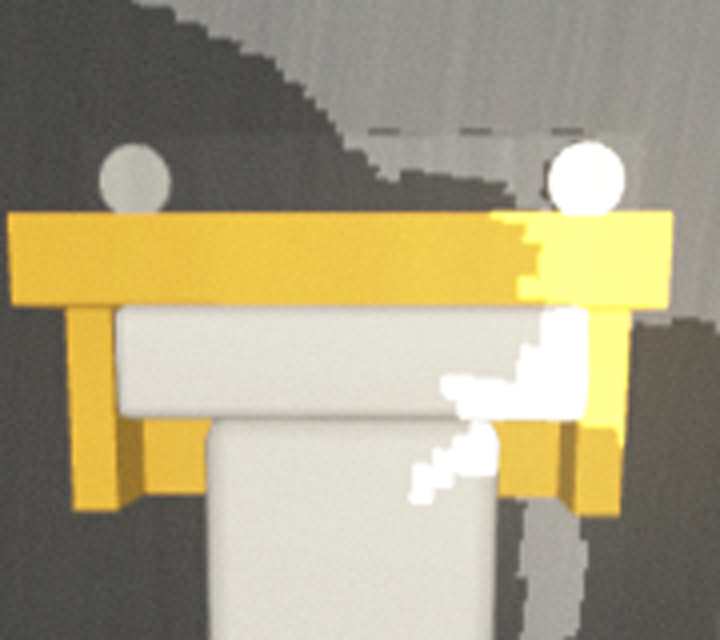

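```bash
python3 -m creep '[0,0,0.002,-0.001,0, 0,0,0.001,-0.001,0, 0,0,0,0,0]' 8; python3 -m creep '[1,0,0,0,0, 1,0,0,0,0, 1,0,0,0,0, 1,0,0,0,0, 1,0,0,0,0]'; python3 -m creep '[1,0,0,0.02,0, 1,0,0,0.04,0, 1,0,0,0.05,0, 1,0,-0.02,0.04,0, 1,0,-0.05,0,0, 1,0,-0.05,0,0, 1,-0.02,-0.05,0,0, 1,0,0,0,0]'; python3 -c "
from h import *
w=read_camera('wrist');cv2.imwrite('pics/w19.png',w['image'][:,:,::-1])
w=read_camera('side');crop(w,290,160,400,270,5,'pics/s19.png')
w=read_camera('top');cv2.imwrite('pics/t19.png',w['image'][:,:,::-1])"
```

```text
time: 26.75
tool_pos: [0.5805, -0.0464, 0.0823]
tool_rot: [-3.1, -0.066, 1.696]
contact_force: [-0.8, 1.3, 0.3]
opening: 0.0341
time: 27.38
tool_pos: [0.581, -0.0456, 0.0813]
tool_rot: [-3.1, -0.067, 1.696]
contact_force: [0.0, 0.5, 0.9]
opening: 0.0794
time: 28.38
tool_pos: [0.5594, -0.2194, 0.2365]
tool_rot: [-3.101, -0.065, 1.699]
contact_force: [-0.5, 1.0, -1.3]
opening: 0.0921
```

View pics/w19.png

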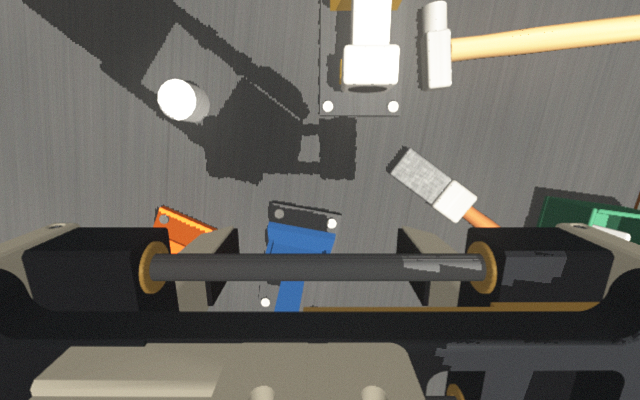

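View pics/s19.png

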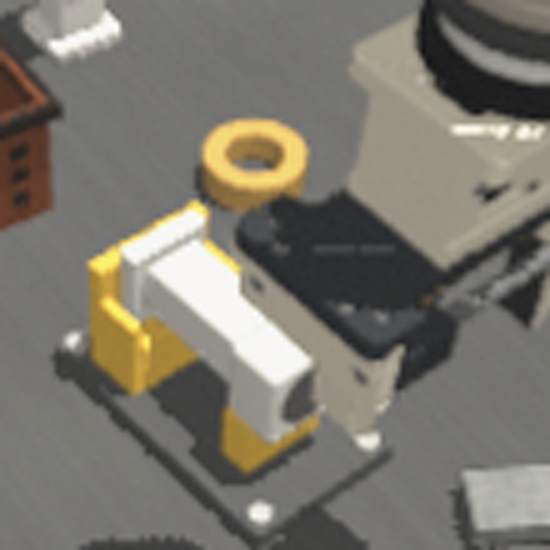

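View pics/t19.png

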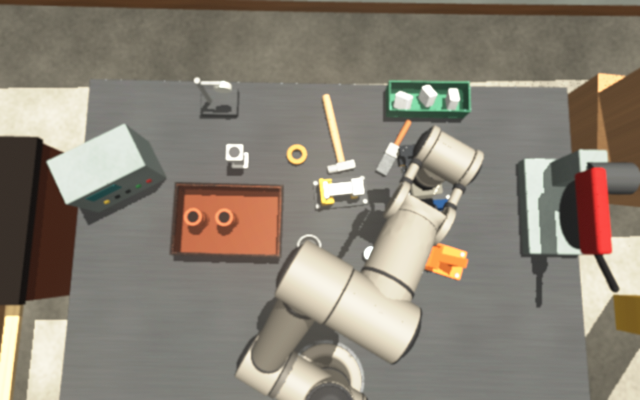

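The casting lies flat on both saddles, foot between the cheeks. I'll check the gap to the stop close up.

```bash
python3 - <<'E'
from h import *
t=read_camera("top"); crop(t,312,172,372,212,13,"pics/t20.png")
s=read_camera("side"); crop(s,300,195,360,255,10,"pics/s20.png")
co=np.array([.5788,-.044]);c,q=np.cos(1.693),np.sin(1.693)
W=lambda x,y,z:[co[0]+x*c-y*q,co[1]+x*q+y*c,z]
L=[W(-.06,0,.095),W(-.06,.025,.095),W(-.06,-.025,.095),W(.06,.025,.095),W(.06,-.025,.095),W(.06,.037,.085),W(.06,-.037,.085)]
print(((proj(t,L)-[311.5,171.5])*13).round().tolist());print(((proj(s,L)-[299.5,194.5])*10).round().tolist())
E
```

```text
[[663.0, 177.0], [676.0, 282.0], [650.0, 73.0], [166.0, 336.0], [142.0, 126.0], [171.0, 393.0], [136.0, 84.0]]
[[524.0, 369.0], [449.0, 417.0], [598.0, 321.0], [139.0, 149.0], [286.0, 66.0], [104.0, 197.0], [319.0, 73.0]]
```

View pics/t20.png

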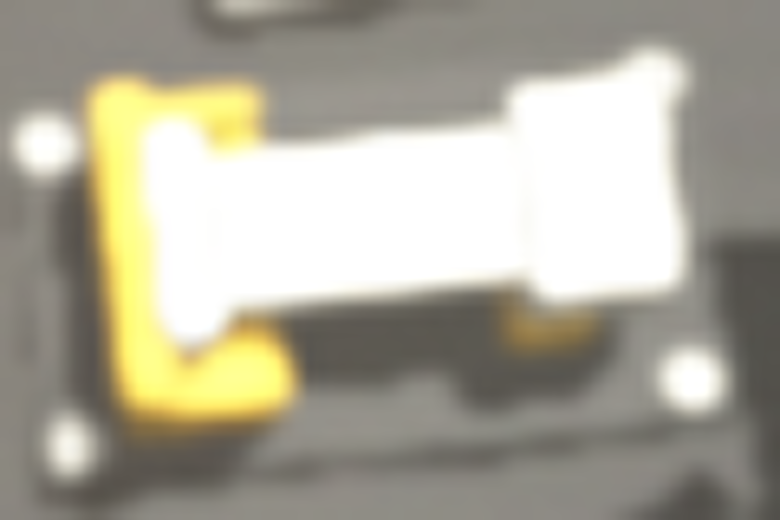

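View pics/s20.png

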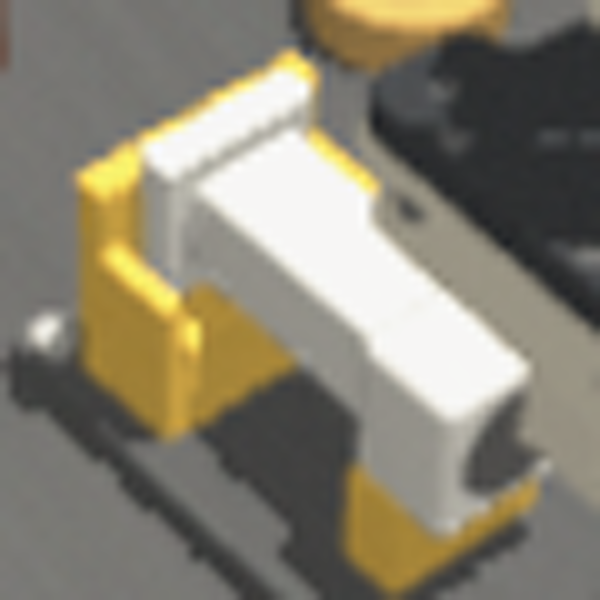

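Foot edge against the stop: side view expected (139,149)/(286,66), measured (142,150)/(290,65). From the top view, casting x is about -1 to -2 mm. All of that is inside tolerance and the robot is clear, so I'm handing in.

```bash
python3 -c "
from cell import workorder,telemetry
o=telemetry.observe();print(o['time'],o['contact_force'],o['opening']);print(workorder.hand_in())"
```

```text
28.625 [ 0.38520944 -0.72189257  0.39096856] 0.09190300957350311
the job is handed in; nothing more can be done
None
```

The casting is in the yellow cradle and I handed the job in at 28.6 s of the 58 s allowed. It reported no verdict.

**What I did:** I took the casting by its head and tipped it into the blue rest in a loose grip. I let it go there, foot on the ledge and head up the slope. I then took it again by the head at 45°, laid it flat on free table, re-gripped it by the waist and set it in the cradle.

**Last checks:**
- **On the rest:** after release, the head ring was about 0.8 px from where a seated casting should show it.
- **In the cradle:** it lies flat on both saddles, with the foot between the cheeks and the head out at the open end.
- **End stop:** the side view puts the foot within about 1 mm of the seat. The top view puts it 1–3 mm short, blurred by glare. Both are inside the limit.
- **Other things:** the shells, brush, hammer and collar looked unmoved in the pictures. The arm partly hid the tin and slug in the last one.

**What was off:** the tool picked up up to about 4° of tilt on the long sideways moves. The casting looked flat once I released it.

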